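Close a tray's snap rivet with the setting pliers

ROBOT

A 7-joint arm with a two-finger parallel gripper is mounted at the origin on the work surface. World frame = base frame: x ahead of the robot, y to its left, z up, the work surface at z = 0. Lengths are in m, angles in rad, forces in N, time in s.
With the tool pointing down it reaches from about 0.425 to 0.95 m from the base axis. Payload 4.7 kg.
Tool frame: the origin (TCP) lies between the finger pads; the fingertips stand 17 mm ahead of it and the grasp point (between the pads) lies 2 mm behind it; z points along the fingers, y is the line along which they close (so a half turn about z gives the same grasp; the last joint's range is limited). The gripper opens to 85 mm and grips with 20 to 120 N. Pads are 22 mm wide; open, the fingers measure 114 mm over their backs; the gripper's body (76 mm by 85 mm) begins 54 mm behind the grasp point. The pads swing forward as they close: fully open they stand 13 mm farther back than shut.
Start: joints at [-1.143, 0.469, -0.049, 1.532, 0.024, 1.141, -0.082], TCP at [0.298, 0.606, 0.248] pointing down, gripper open.
Joint ranges: [-2.59, 2.59], [-0.33, 1.99], [-1.39, 1.29], [0.1, 2.45], [-1.04, 4.18], [0.21, 1.99], [-2.66, 2.66]. Speed limits (rad/s): [2.57, 2.57, 3.14, 3.14, 3.14, 3.14, 3.14].

INTERFACE

Orientations are given as a unit quaternion [w, x, y, z].
In Python, from station import monitor, optics, workorder gives the robot as it stands. The module is installed in compiled form; this text tells all that it offers.
- The arm moves only by the tool jog_arm, never from a script. Its argument "increments" is a list of rows, each a list of 5 numbers: the shift along the tool's x, y, z in m, then the turn about the tool's z in rad, then the finger opening in m, from 0 to 0.0854. In form: [[dx, dy, dz, yaw, jaw], ...]. A call has 1 to 5 rows; each row is the pose to reach, as a shift and turn from the pose commanded when the call began, along the tool's axes at that moment; what a row does not reach only later rows make up. A row lasts 1/8 s, in which the tool goes at most 62.5 mm and 10.7 degrees, less where a joint would pass 70% of its speed; a pose out of reach is approached as far as the arm can. A call with a gripper value outside its range is refused whole. The fingers move at their own pace and stop on an object; the grip force is fixed at half the most. Time passes only in rows, so rows that repeat a pose let the fingers close. It gives the time, the measured TCP pose, the force, the opening and the grip force at its end, in the units of the state.
- monitor.state(): the state, without advancing time (a new reading comes with each control period).
- optics.capture(name): name is "side" or "top" or "wrist"; returns (picture, depth): 400x640x3 uint8, blue, green, red; 400x640 float32, m along the optical axis (not along the pixel's ray), 0 where there is no reading.
- optics.calibration(name): a dict with "fx", "fy", "cx", "cy" (pixels), "view" (4x4, takes a point from world to camera coordinates); the wrist camera has in their place "mount" (4x4, takes a point from camera to tool coordinates, whose origin is the TCP and whose axes are the flange's). Camera axes: x right, y down, z forward; pixel columns grow to the right and rows downward; lengths in m; the calibration is good to about 2 mm. A picture is of the moment at which its call begins: read the wrist's pose just before it. calibration takes no time and is no camera call.
- workorder.job_done(): hands the job in; it is judged then, once.
The state is a dict: "t": time; "joint_pos": joint angles; "qd": joint speeds; "effort": joint torques, N m; "ee_pos": TCP position; "orientation": TCP orientation; "wrist_force": force on the tool from outside, world axes, zero at the start; "torque": the same for the moment, N m; "grip_width": opening from 0.0 (shut) to 1.0 (fully open); "finger_force": force on a finger pad.
Only numpy, scipy, OpenCV 4.12 (cv2) and the standard library are available. Lean on these libraries where they do the work, as an engineer would, in place of code of your own. Each camera call takes 0.05 s, during which the arm holds its last target. There are 200 camera calls.

TASK

One of the two bun trays still has its end rivet open: the white cap inside its near end wall stands off the board. Take the rivet pliers from their stand, set them squarely over the rivet with the throat resting lightly on the wall's rim, and keep it resting there while you squeeze until the cap clicks home, without cracking the cap, crushing the board or shoving the tray about. Then put the pliers back upright in their stand, let go, and leave everything else as it was.

Things in the scene. Friction and masses are not known exactly. Their poses are not given: they have to be found in the camera images.
- tray: The open tray: corrugated board, 267 mm long, 110 wide, 65 high, loose on the table, 0.6 to 0.9 kg with the six buns in its far part; the first 80 mm behind its near end wall are empty. Origin on the table under the middle of that wall, at its mid-thickness (wall 5 mm thick). x runs from this wall to the far end, y along the wall, z up.
- rim: Top edge (12 mm) of the open tray's near end wall; origin in its middle on the very top, 65 mm above the table; axes as the tray's. The board is crushed by more than 20 N on it. A two-part plastic rivet goes through the wall 27 mm straight below: fixed head (18 mm across, 3 mm thick) on the outside (-x), cap on the inside (+x). Over head, wall and cap it measures 18 mm open, 13 mm closed.
- cap_face (a point): Centre of the free (+x) face of the rivet's cap, a white disc 16 mm across, 5 mm thick, started on its stud by hand, 38 mm above the table. The face stands 12.5 mm from the wall's mid-plane when open (a 5 mm gap shows under the cap) and 7.5 mm when home. Axes as the tray's.
- cap: The rivet's cap (pose: see cap_face). It is thin plastic and cracks if the jaws squeeze it with more than 60 N.
- cap_travel (a joint): How far the cap is pressed on its stud: 0 m open, 0.005 m home, flat against the wall. It yields a little, resists with up to about 12 N over the first half and then snaps home by itself and stays.
- pliers: Rivet-setting pliers, 0.26 kg, 14 mm thick, standing jaws down in the stand. Origin on the hinge axis; y is the hinge axis, x the direction in which handles and jaws close, z up towards the handles. The frame is fixed in the lever whose handle is at +x and leans by half the closing angle as they close. Jaw tips 54 mm below the hinge, 52 mm over their outsides when open.
- throat (a point): The pliers' throat: underside of the round 30 mm hinge boss, on the centre line 15 mm below the hinge axis (frame as the pliers'). It rests on the rim of a wall put between the jaws; on the tray's rim it brings the jaw pads level with the rivet. The jaws stand 4 mm clear of an open rivet on either side when the pliers are open and centred on it.
- jaw_mid (a point): Point on the pliers' centre line level with the middle of the jaw pads, 42 mm below the hinge axis (frame as the pliers'). The two round flat pads are 20 mm across; they face each other 26 mm apart when open, 13 mm apart and parallel at 0.31 rad.
- handles (a point): Where to grip the pliers: on the centre line between the rubber handles, 66 mm above the hinge axis (handles end at 90 mm). Along the pliers' x the handles measure 52 mm over all when open, 32 mm when closed on a set rivet; their backs are bowed outwards. Squeezing them closes the jaws; it also drives the pliers some 5 mm down out of the grip.
- pliers_b (a joint): Closing angle of the pliers: 0 rad open (held by a spring), 0.18 when the pads meet an open rivet, about 0.31 when it is home. Squeezing force on each handle: about 17 N at the start, 21 N when the pads meet the rivet, 26 to 30 N for the click, 32 N when closed firmly on it; beyond about 70 N the cap cracks.
- stand: The pliers' stainless stand, fixed: base plate 110 x 90 mm, 8 mm thick, with a socket in its middle, 64 mm (x) by 23 mm (y) inside, flared mouth 49 mm above the table. Origin on the table under its centre. The pliers stand in it upright, jaw tips on the base plate, hinge axis 60 mm above the table, their x along the stand's x, either way round.
- tray_done: The finished tray, like the open one but full of buns and with its rivet closed, 0.75 kg. Leave it alone. Origin and axes as for the open tray.
- pot: Fixed steel pot, 90 mm across, 110 mm high, tongs and a brush in it up to 220 mm; on the other side of the trays from the stand. Origin under its centre.
- bun_loose: A loose bun, 54 mm across, 32 mm high, bystander.
- seeds: Jar of seeds, 54 mm across, 110 mm high, bystander.
- scraper: Dough scraper lying flat, 110 x 90 mm, 20 mm high, bystander.
- tongs: Serving tongs lying flat, 240 mm long, 15 mm high, bystander.
- tub: Clear tub of spare rivets, 90 x 70 mm, 35 mm high, bystander.
Not all that is in view belongs to the job. Leave any blue look-alike of the pliers alone.

How it is judged:
On the way, in this order (a step that is already met when the one before it is completed fails the run):
1. the pliers' throat rests on the rim of the wall, jaws either side of the still open rivet (pads within 6 mm of it along and up the wall) (contact force between pliers and rim above 0.5 N and value of joint cap_travel below 0.003 m and x of jaw_mid in the frame of tray between -0.015 and 0.015 m and y of jaw_mid in the frame of tray between -0.006 and 0.006 m and z of jaw_mid in the frame of tray between 0.032 and 0.044 m), for 0.1 s.
2. the cap is home with the pliers closed on it, their throat still on the rim and the pads square over it (pads within 6 mm of the rivet along and up the wall) (value of joint cap_travel above 0.0043 m and value of joint pliers_b above 0.2 rad and contact force between pliers and rim above 0.5 N and x of jaw_mid in the frame of tray between -0.015 and 0.015 m and y of jaw_mid in the frame of tray between -0.006 and 0.006 m and z of jaw_mid in the frame of tray between 0.032 and 0.044 m), for 0.05 s.
At the end, for the whole second after the job is handed in: The cap is home on its stud (pressed more than 4.3 of its 5 mm), the pliers stand at rest and upright (within 0.2 rad) in their stand with the jaws down in the socket, and the tray stands level within 25 mm of where it was (value of joint cap_travel above 0.0043 m and x of pliers in the frame of stand between -0.015 and 0.015 m and y of pliers in the frame of stand between -0.012 and 0.012 m and z of pliers in the frame of stand below 0.066 m and angle between pliers's own z axis and vertical below 0.2 rad and linear speed of each of pliers, tray below 0.02 m/s and distance of tray from where it was at the start of the episode below 0.025 m and angle between tray's own z axis and vertical below 0.05 rad); the robot touches nothing.
It fails at once if the pliers press on the rim of the tray's wall with more than 20 N (the board is crushed) (contact force between pliers and rim above 20 N).
It fails at once if the pliers squeeze the cap with more than 60 N (it cracks) (contact force between pliers and cap above 60 N).
It fails at once if the robot's fingers press on the cap themselves (contact force between the fingers and cap above 1 N).
It fails at once if one of the two trays is shoved more than 25 mm (distance of any of tray, tray_done from where it was at the start of the episode above 0.025 m).
It fails at once if a bystander is moved more than 20 mm (distance of any of bun_loose, seeds, scraper, tongs, tub from where it was at the start of the episode above 0.02 m).
It also fails if it takes over 61 s, if anything falls off the work surface, if the arm or the gripper's body presses on something with over 40 N, if the wrist force passes 120 N, or if a joint passes its speed limit or range.

## Working session

There is one attempt and no reset: what is moved stays moved. The work goes in short steps, Python scripts to look and compute and a tool call to move; the robot and the scene stay as the last step left them, time stands still between calls to the robot, and variables do not carry over. Pictures are saved under pics/ and viewed, at most 14 in all, crops included, and the job is handed in when it is done.

Besides the shell and the picture viewer there is one more tool, called by a JSON object that holds its "method" and its "body", one argument or row to a line. jog_arm: Moves the arm, as the interface text tells. Its arguments: {"type":"object","properties":{"increments":{"type":"array"}},"required":["increments"]}

```bash
mkdir -p pics
cat > h.py <<'E'
import numpy as np, cv2
from station import monitor, optics, workorder
from scipy.spatial.transform import Rotation as R
def pose():
    s=monitor.state(); q=s["orientation"]; T=np.eye(4)
    T[:3,:3]=R.from_quat([q[1],q[2],q[3],q[0]]).as_matrix(); T[:3,3]=s["ee_pos"]; return T
def snap(n):
    c=optics.calibration(n)
    T=pose()@np.array(c["mount"]) if n=="wrist" else np.linalg.inv(np.array(c["view"]))
    im,d=optics.capture(n); return im,d,c,T
def cloud(d,c,T):
    v,u=np.mgrid[0:400,0:640]
    P=np.stack([(u-c["cx"])/c["fx"]*d,(v-c["cy"])/c["fy"]*d,d],-1)
    return P@T[:3,:3].T+T[:3,3]
def ray(u,v,z,c,T):
    r=T[:3,:3]@np.array([(u-c["cx"])/c["fx"],(v-c["cy"])/c["fy"],1]); return T[:3,3]+r*(z-T[2,3])/r[2]
E
python3 - <<'E'
from h import *
print(monitor.state())
for n in ["top","side"]:
    im,d,c,T=snap(n); cv2.imwrite(f"pics/{n}0.png",im); np.savez(f"{n}0.npz",im=im,d=d,T=T,c=np.array([c[k] for k in("fx","fy","cx","cy")])); print(n,T.round(3).tolist(),c["fx"],c["cx"],c["cy"])
E
```

```text
{'t': 0.0, 'joint_pos': array([-1.14293716,  0.46943595, -0.04861886,  1.53370499,  0.02411458,
        1.141011  , -0.08230836]), 'qd': array([ 1.06273041e-03,  5.85288029e-05,  2.65391686e-03,  1.06490664e-03,
       -3.09564934e-04,  6.50849603e-04,  4.10550451e-04]), 'effort': array([ 7.40038777e-04, -5.10297310e+01, -4.67755110e-02, -2.37711132e+01,
        1.06636528e-02,  7.57459318e-03, -1.31856007e-05]), 'ee_pos': array([0.29743627, 0.60530935, 0.24726049]), 'orientation': array([-1.86064164e-04,  2.26374558e-01,  9.74039828e-01, -9.68755462e-04]), 'wrist_force': array([-0.38715546,  0.57635457,  0.36035631]), 'torque': array([0.01720265, 0.01603668, 0.03210016]), 'finger_force': 0.0, 'grip_width': 0.9988487044105797}
top [[0.004, -0.991, 0.136, 0.393], [-1.0, -0.003, 0.008, 0.025], [-0.007, -0.136, -0.991, 1.246], [0.0, 0.0, 0.0, 1.0]] 410.35459544855723 320.4443762920476 198.8620346476272
side [[0.766, -0.492, 0.414, -0.109], [-0.643, -0.596, 0.482, -0.697], [0.01, -0.635, -0.772, 1.256], [0.0, 0.0, 0.0, 1.0]] 479.1596792184125 313.1017648237245 194.47713104298765
```

View pics/top0.png

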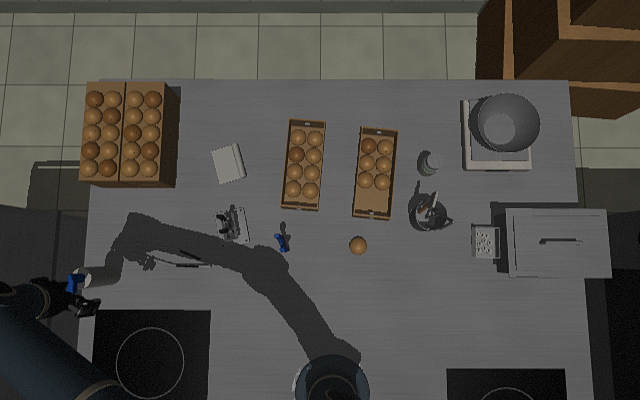

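View pics/side0.png

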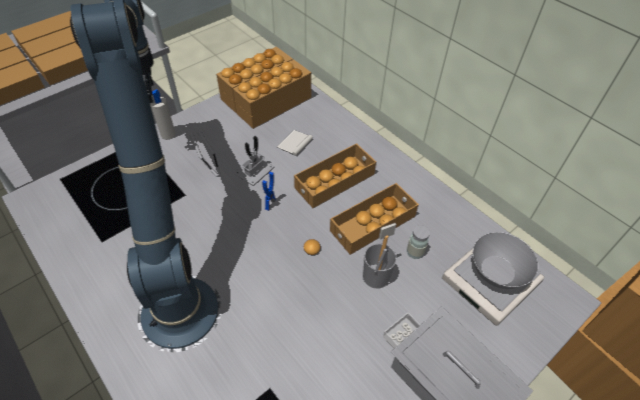

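Top view: pliers in their stand at about (233,222), the open tray at (375,172) with its near wall at about (371,216), the blue look-alike at (283,237), a loose bun at (358,245) and the pot at (430,208). The side view agrees: black handles at (252,148).

Run:
```python
from h import *
print(np.array(optics.calibration("wrist")["mount"]).round(4).tolist())
for n in ["top","side"]:
    z=np.load(n+"0.npz"); c=dict(zip(("fx","fy","cx","cy"),z["c"])); P=cloud(z["d"],c,z["T"]); d=z["d"]; im=z["im"]
    X,Y,Z=[P[...,i] for i in range(3)]
    tz=(X>.4)&(X<.8)
    print(n,"table z",np.median(Z[(np.abs(Z)<.02)&tz]))
    # tray rim
    hsv=cv2.cvtColor(im,cv2.COLOR_BGR2HSV); br=(hsv[...,0]>5)&(hsv[...,0]<25)&(hsv[...,1]>70)
    for lo,hi in((-.2,-.05),(-.04,.15)):
        m=br&(Z>.05)&(Z<.085)&(Y>lo)&(Y<hi)&(X>.4)&(X<.85)
        if m.sum()>20:
            r=cv2.minAreaRect(np.float32(np.c_[X[m],Y[m]])); print(lo,r,cv2.boxPoints(r).round(3).tolist())
    # stand/pliers
    m=(Y>.12)&(Y<.33)&(X>.33)&(X<.53)&(Z>.006)&(d>0)
    for lo,hi in((.006,.02),(.035,.06),(.1,.16)):
        k=m&(Z>lo)&(Z<hi)&~((hsv[...,0]>100)&(hsv[...,1]>120))
        if k.sum()>4: print("stand",lo,k.sum(),np.median(P[k],0).round(3),cv2.minAreaRect(np.float32(np.c_[X[k],Y[k]])))
```

```text
[[0.0001, -0.9608, -0.2772, 0.0707], [1.0, 0.0005, -0.0012, 0.0013], [0.0013, -0.2772, 0.9608, -0.1272], [0.0, 0.0, 0.0, 1.0]]
top table z 0.0014803867700630136
-0.2 ((0.6365675926208496, -0.12755797803401947), (0.11088583618402481, 0.2679590582847595), 83.97840118408203) [[0.49799999594688416, -0.16899999976158142], [0.7639999985694885, -0.19699999690055847], [0.7760000228881836, -0.0860000029206276], [0.5090000033378601, -0.057999998331069946]]
-0.04 ((0.6627942323684692, 0.0873963013291359), (0.10999350249767303, 0.26640090346336365), 85.3473892211914) [[0.5260000228881836, 0.0430000014603138], [0.7910000085830688, 0.02199999988079071], [0.800000011920929, 0.13099999725818634], [0.5339999794960022, 0.15299999713897705]]
stand 0.006 558 [0.464 0.28  0.009] ((0.4296978712081909, 0.22559231519699097), (0.2086830735206604, 0.19828562438488007), 88.91580200195312)
stand 0.035 184 [0.464 0.298 0.048] ((0.466071754693985, 0.22654137015342712), (0.20142148435115814, 0.08347766101360321), 83.0902328491211)
stand 0.1 102 [0.468 0.301 0.138] ((0.44998252391815186, 0.22305956482887268), (0.20
[... 389 characters left out ...]
618680357933044, 0.08371742814779282), (0.11823564767837524, 0.2714451253414154), 85.1878662109375) [[0.5220000147819519, 0.035999998450279236], [0.7919999957084656, 0.013000000268220901], [0.8019999861717224, 0.13099999725818634], [0.5320000052452087, 0.15399999916553497]]
stand 0.006 383 [0.449 0.276 0.009] ((0.42835313081741333, 0.2280248999595642), (0.2047460377216339, 0.19566303491592407), 86.41844177246094)
stand 0.035 153 [0.463 0.297 0.046] ((0.4624127149581909, 0.22585931420326233), (0.20493219792842865, 0.08204915374517441), 80.57648468017578)
stand 0.1 146 [0.46  0.296 0.129] ((0.45127472281455994, 0.22248254716396332), (0.20471197366714478, 0.04964667186141014), 72.1465835571289)
```

{"method": "jog_arm", "body": {
  "increments": [
    [-0.05, -0.035, -0.05, 0, 0.085],
    [-0.284, -0.204, -0.05, 0, 0.085],
    [-0.284, -0.204, -0.05, 0, 0.085],
    [-0.284, -0.204, -0.05, 0, 0.085],
    [-0.284, -0.204, -0.05, 0, 0.085]
  ]
}}

```text
t: 0.72
ee_pos: [0.439, 0.3408, 0.2964]
orientation: [-0.0, 0.226, 0.974, -0.0]
wrist_force: [0.3, 0.1, 0.4]
grip_width: 0.992
finger_force: 0.0
```

{"method": "jog_arm", "body": {
  "increments": [
    [-0.03, -0.02, 0, 0, 0.085],
    [-0.03, -0.02, 0, 0, 0.085]
  ]
}}

```text
t: 0.98
ee_pos: [0.4584, 0.308, 0.2964]
orientation: [0.0, 0.23, 0.973, -0.001]
wrist_force: [-0.4, 0.6, -0.1]
grip_width: 0.994
finger_force: 0.0
```

Run:
```python
from h import *
print(pose().round(4).tolist())
im,d,c,T=snap("wrist"); cv2.imwrite("pics/w1.png",im); np.savez("w1.npz",im=im,d=d,T=T,c=np.array([c[k] for k in("fx","fy","cx","cy")]))
```

```text
[[-0.8944, 0.4473, 0.0003, 0.4584], [0.4473, 0.8944, -0.0013, 0.308], [-0.0009, -0.001, -1.0, 0.2964], [0.0, 0.0, 0.0, 1.0]]
```

View pics/w1.png

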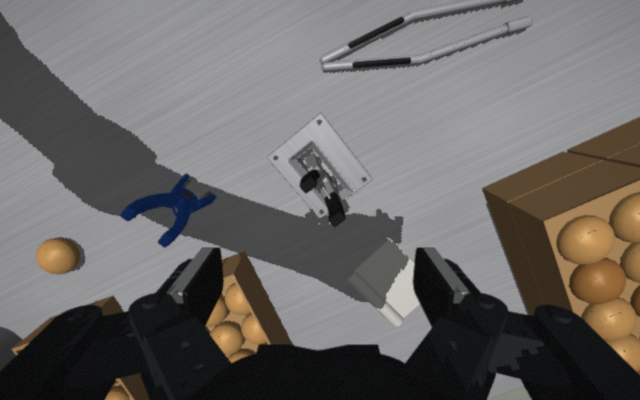

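The stand's plate is centred at about (320,167), with handle tops at about (310,180) and (336,210). I'll get the position and heading from depth.

Run:
```python
from h import *
z=np.load("w1.npz"); c=dict(zip(("fx","fy","cx","cy"),z["c"])); d=z["d"]; im=z["im"]; P=cloud(d,c,z["T"])
X,Y,Z=[P[...,i] for i in range(3)]
box=np.zeros(d.shape,bool); box[105:235,262:380]=1
print("table",np.median(Z[(np.abs(Z)<.02)]))
dark=im.max(2)<60
for lo,hi in((.14,.16),(.12,.16),(.09,.12)):
    m=box&dark&(Z>lo)&(Z<hi); n,l,s,cc=cv2.connectedComponentsWithStats(m.astype(np.uint8))
    for i in range(1,n):
        if s[i,4]>15: q=P[l==i]; print(lo,s[i,4],cc[i].round(0),q.mean(0).round(4),q.min(0).round(4),q.max(0).round(4))
for nm,lo,hi in(("plate",.004,.014),("mouth",.043,.053)):
    m=box&(Z>lo)&(Z<hi); 
    n,l,s,cc=cv2.connectedComponentsWithStats(m.astype(np.uint8)); i=1+s[1:,4].argmax() if nm=="plate" else None
    k=(l==i) if i else m
    r=cv2.minAreaRect(np.float32(np.c_[X[k],Y[k]])); print(nm,k.sum(),r,cv2.boxPoints(r).round(3).tolist())
T=pose(); print(T[:3,3])
```

```text
table 0.0015359716827753611
0.14 190 [308. 183.] [0.4539 0.3016 0.1487] [0.4487 0.2945 0.1409] [0.4604 0.3079 0.1519]
0.14 202 [336. 217.] [0.4936 0.3099 0.1483] [0.489  0.3023 0.1403] [0.5005 0.3168 0.1514]
0.12 247 [309. 181.] [0.4533 0.3023 0.1451] [0.4486 0.2945 0.1205] [0.4604 0.3079 0.1519]
0.12 313 [336. 214.] [0.4927 0.3102 0.1415] [0.4886 0.3023 0.12  ] [0.5005 0.3169 0.1514]
0.09 41 [317. 174.] [0.4588 0.3075 0.1048] [0.4506 0.3039 0.0908] [0.467  0.3092 0.1185]
0.09 129 [332. 199.] [0.4882 0.31   0.1089] [0.4846 0.3021 0.0925] [0.4949 0.3163 0.12  ]
plate 3401 ((0.4722486734390259, 0.30341872572898865), (0.11021596193313599, 0.09208516776561737), 11.83036994934082) [[0.4090000092983246, 0.3370000123977661], [0.42800000309944153, 0.24699999392032623], [0.5360000133514404, 0.27000001072883606], [0.5170000195503235, 0.36000001430511475]]
mouth 833 ((0.4722980260848999, 0.3042834401130676), (0.08022268861532211, 0.03940650820732117), 12.16114616394043) [[0.42899999022483826, 0.3149999976158142], [0.43700000643730164, 0.2770000100135803], [0.515999972820282, 0.2930000126361847], [0.5070000290870667, 0.3319999873638153]]
[0.45694069 0.31053434 0.29632523]
```

{"method": "jog_arm", "body": {
  "increments": [
    [-0.01, 0.001, 0, 0.18, 0.085],
    [-0.017, 0.002, 0.03, 0.36, 0.085],
    [-0.017, 0.002, 0.06, 0.54, 0.085],
    [-0.017, 0.002, 0.09, 0.72, 0.085],
    [-0.017, 0.002, 0.096, 0.897, 0.085]
  ]
}}

```text
t: 1.65
ee_pos: [0.4701, 0.3073, 0.1978]
orientation: [-0.001, 0.627, 0.779, -0.002]
wrist_force: [0.1, -0.3, 1.0]
grip_width: 0.992
finger_force: 0.0
```

{"method": "jog_arm", "body": {
  "increments": [
    [0, 0, 0, 0, 0.085],
    [0, 0, 0, 0, 0.085]
  ]
}}

```text
t: 1.9
ee_pos: [0.4723, 0.3073, 0.2009]
orientation: [-0.0, 0.625, 0.781, 0.0]
wrist_force: [-0.6, 0.0, 1.3]
grip_width: 0.995
finger_force: 0.0
```

```bash
cat > look.py <<'E'
from h import *
s=monitor.state(); print(s["joint_pos"].round(2)); T0=pose(); print(T0.round(4).tolist())
im,d,c,T=snap("wrist"); cv2.imwrite("pics/w2.png",im)
P=cloud(d,c,T); X,Y,Z=[P[...,i] for i in range(3)]
near=(np.hypot(X-.473,Y-.305)<.05)&(d>0)
for nm,m in(("handles",near&(im.max(2)<70)&(Z>.135)&(Z<.165)),("mouth",near&(Z>.043)&(Z<.053))):
    r=cv2.minAreaRect(np.float32(np.c_[X[m],Y[m]])); print(nm,m.sum(),r,P[m].mean(0).round(4))
    if nm=="handles":
        n,l,s,cc=cv2.connectedComponentsWithStats(m.astype(np.uint8))
        for i in range(1,n):
            if s[i,4]>30:
                q=P[l==i]; t=(q-T0[:3,3])@T0[:3,:3]; print(cc[i].round(0),q.mean(0).round(4),"tool",t.mean(0).round(4),t.min(0).round(4),t.max(0).round(4))
E
python3 look.py
```

```text
[-0.82  0.34  0.21  1.87 -0.09  0.95 -0.35]
[[-0.2196, 0.9756, 0.0004, 0.4723], [0.9756, 0.2196, 0.0009, 0.3073], [0.0008, 0.0006, -1.0, 0.2009], [0.0, 0.0, 0.0, 1.0]]
handles 932 ((0.4755373001098633, 0.3057362735271454), (0.0503610260784626, 0.014064298942685127), 12.443053245544434) [0.4757 0.3076 0.1477]
[288. 226.] [0.4554 0.3031 0.1478] tool [-0.0004 -0.0175  0.0531] [-0.0092 -0.0224  0.0484] [ 0.0048 -0.013   0.0658]
[355. 226.] [0.4945 0.3118 0.1476] tool [-0.0006  0.0226  0.0534] [-0.0094  0.0179  0.0492] [0.0046 0.0279 0.0659]
mouth 1330 ((0.47274166345596313, 0.30463024973869324), (0.08024413138628006, 0.039838626980781555), 12.058568000793457) [0.4704 0.3087 0.0485]
```

View pics/w2.png

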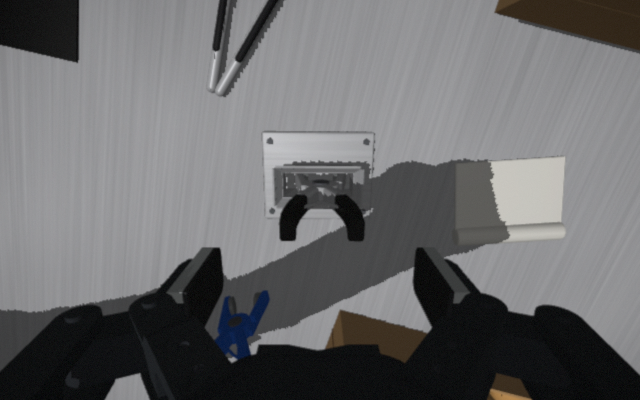

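Handles are centred between the fingers at pixel x≈321, about 2–3 mm off the tool centre. Descending to grip lightly.

{"method": "jog_arm", "body": {
  "increments": [
    [-0.0023, 0.0025, 0.03, 0, 0.085],
    [-0.0023, 0.0025, 0.06, 0, 0.085],
    [-0.0023, 0.0025, 0.077, 0, 0.085],
    [-0.0023, 0.0025, 0.077, 0, 0.07],
    [-0.0023, 0.0025, 0.077, 0, 0.058]
  ]
}}

```text
t: 2.58
ee_pos: [0.4763, 0.3049, 0.1246]
orientation: [0.0, 0.626, 0.78, 0.001]
wrist_force: [-0.4, -0.2, 0.3]
grip_width: 0.68
finger_force: 0.0
```

{"method": "jog_arm", "body": {
  "increments": [
    [0, 0, 0, 0, 0.052],
    [0, 0, 0, 0, 0.049],
    [0, 0, 0, 0, 0.049],
    [0, 0, 0, 0, 0.049]
  ]
}}

```text
t: 3.08
ee_pos: [0.4768, 0.3053, 0.1258]
orientation: [0.0, 0.626, 0.78, 0.002]
wrist_force: [-0.7, -0.6, 7.4]
grip_width: 0.579
finger_force: 19.9
```

{"method": "jog_arm", "body": {
  "increments": [
    [0, 0, 0, 0, 0.049]
  ]
}}

```text
t: 3.2
ee_pos: [0.4768, 0.3053, 0.1258]
orientation: [0.0, 0.626, 0.78, 0.002]
wrist_force: [-0.8, -1.1, 7.4]
grip_width: 0.574
finger_force: 19.9
```

{"method": "jog_arm", "body": {
  "increments": [
    [0, 0, -0.015, 0, 0.049],
    [0, 0, -0.04, 0, 0.049],
    [0, 0, -0.08, 0, 0.049],
    [0, 0, -0.12, 0, 0.049],
    [0, 0, -0.12, 0, 0.049]
  ]
}}

```text
t: 3.82
ee_pos: [0.4773, 0.3053, 0.2477]
orientation: [0.001, 0.626, 0.779, 0.004]
wrist_force: [0.9, 0.1, -3.4]
grip_width: 0.576
finger_force: 17.2
```

```bash
cat > tray.py <<'E'
from h import *
z=np.load("top0.npz")
def tri(P,im,Z0):
    pass
T=pose(); s=monitor.state(); print(T.round(4).tolist(), s["wrist_force"].round(1), s["grip_width"], s["finger_force"], s["joint_pos"].round(2))
yaw=np.arctan2(T[1,1],T[0,1]); print("tool y heading",yaw)
tgt=np.array([.470,-.114]); d=tgt-T[:2,3]; print("shift tool",(T[:2,:2].T@d).round(4),"yaw",yaw+.104)
E
python3 tray.py
python3 - <<'E'
from h import *
for n in["wrist","side"]:
    im,d,c,T=snap(n); cv2.imwrite(f"pics/g_{n}.png",im if n=="wrist" else cv2.resize(im[60:300,150:450],(750,600)))
E
```

```text
[[-0.2152, 0.9766, 0.0062, 0.4773], [0.9766, 0.2151, 0.0052, 0.3053], [0.0037, 0.0072, -1.0, 0.2477], [0.0, 0.0, 0.0, 1.0]] [ 0.9  0.1 -3.4] 0.5761245189558133 17.213108595460653 [-0.82  0.29  0.22  1.81 -0.07  1.04 -0.36]
tool y heading 0.21683466920497912
shift tool [-0.4079 -0.0973] yaw 0.3208346692049791
```

View pics/g_wrist.png

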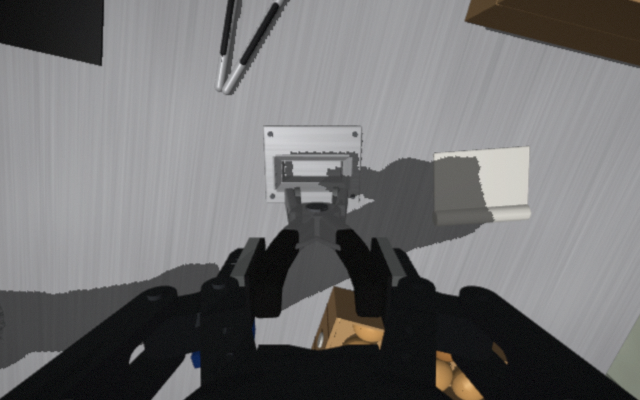

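The pliers are held straight between the fingers, jaws at about (317,200), and the stand is empty. Moving to stage just short of the open tray's wall.

{"method": "jog_arm", "body": {
  "increments": [
    [-0.03, -0.009, -0.03, 0.05, 0.049],
    [-0.08, -0.023, -0.04, 0.1, 0.049],
    [-0.13, -0.038, -0.04, 0.16, 0.049],
    [-0.18, -0.052, -0.04, 0.22, 0.049],
    [-0.23, -0.066, -0.04, 0.28, 0.049]
  ]
}}

```text
t: 4.55
ee_pos: [0.4592, 0.0636, 0.282]
orientation: [-0.001, 0.73, 0.684, -0.001]
wrist_force: [0.5, 0.6, -2.7]
grip_width: 0.573
finger_force: 17.2
```

{"method": "jog_arm", "body": {
  "increments": [
    [-0.055, 0.001, 0, 0.02, 0.049],
    [-0.105, 0.001, 0, 0.042, 0.049],
    [-0.155, 0.001, 0, 0.042, 0.049],
    [-0.182, 0.002, 0, 0.042, 0.049],
    [-0.182, 0.002, 0, 0.042, 0.049]
  ]
}}

```text
t: 5.18
ee_pos: [0.4497, -0.1184, 0.2822]
orientation: [-0.001, 0.745, 0.667, -0.001]
wrist_force: [0.5, 1.5, -1.5]
grip_width: 0.579
finger_force: 17.2
```

```bash
python3 tray.py
python3 - <<'E'
from h import *
im,d,c,T=snap("wrist"); cv2.imwrite("pics/w3.png",im); np.savez("w3.npz",im=im,d=d,T=T,c=np.array([c[k] for k in("fx","fy","cx","cy")]))
E
```

```text
[[0.11, 0.9939, -0.0031, 0.4497], [0.9939, -0.11, -0.0004, -0.1184], [-0.0007, -0.003, -1.0, 0.2822], [0.0, 0.0, 0.0, 1.0]] [ 0.5  1.5 -1.5] 0.5793909139117309 17.218053080141544 [-0.37  0.08  0.58  1.99 -0.05  1.08  0.12]
tool y heading -0.11018150834352525
shift tool [0.0066 0.0197] yaw -0.006181508343525252
```

View pics/w3.png

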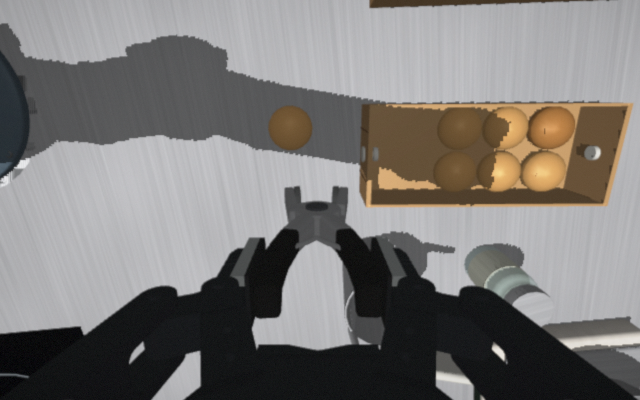

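Run:
```python
from h import *
z=np.load("w3.npz"); c=dict(zip(("fx","fy","cx","cy"),z["c"])); d=z["d"]; im=z["im"]; P=cloud(d,c,z["T"]); X,Y,Z=[P[...,i] for i in range(3)]
cv2.imwrite("pics/c3.png",np.hstack([cv2.resize(cv2.convertScaleAbs(a,alpha=1.6),None,fx=6,fy=6,interpolation=cv2.INTER_CUBIC) for a in(im[120:190,345:410],im[120:190,560:625])]))
hsv=cv2.cvtColor(im,cv2.COLOR_BGR2HSV); br=(hsv[...,0]>5)&(hsv[...,0]<25)&(hsv[...,1]>60)
roi=np.zeros(d.shape,bool); roi[95:215,350:640]=1
print("table",np.median(Z[(abs(Z)<.02)]))
m=roi&(Z>.058)&(Z<.072)&br
r=cv2.minAreaRect(np.float32(np.c_[X[m],Y[m]])); print(r,np.median(Z[m]),cv2.boxPoints(r).round(4).tolist())
# near wall rim in tool frame
T=pose(); a=np.deg2rad(r[2]-90)
yw=-.104; ex=np.array([np.cos(yw),np.sin(yw)]); ey=np.array([-ex[1],ex[0]])
w=roi&(abs(Z-.065)<.006); q=P[w][:,:2]; u=q@ex; v=q@ey
near=u<u.min()+.025; print("u hist",np.histogram(u[near],12)); print("v range",np.percentile(v,[0,1,99,100]))
```

```text
table 0.0017610377093244534
((0.6351914405822754, -0.12594643235206604), (0.11043896526098251, 0.26910558342933655), 84.08551025390625) 0.06569339533228485 [[0.49570000171661377, -0.16699999570846558], [0.7633000016212463, -0.19470000267028809], [0.7746999859809875, -0.08489999920129776], [0.5070000290870667, -0.05719999969005585]]
u hist (array([215, 203, 180,  12,  14,  14,  13,  14,  14,  16,  14,  16]), array([0.51026044, 0.5123285 , 0.51439656, 0.51646462, 0.51853267,
       0.52060073, 0.52266879, 0.52473685, 0.5268049 , 0.52887296,
       0.53094102, 0.53300908, 0.53507713]))
v range [-0.11457283 -0.11393828 -0.00423501 -0.00411775]
```

View pics/c3.png

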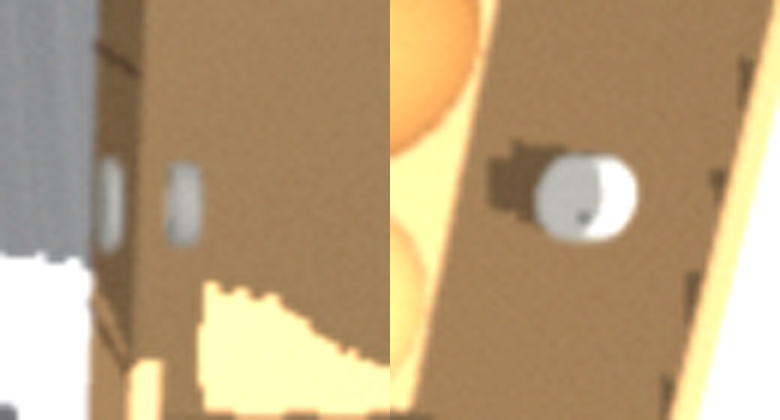

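Left crop shows head and cap on the near wall with a clear gap (open rivet); the right crop is the far wall's rivet. Now locating the pliers' jaws relative to the tool from the same image.

```bash
cat > jaws.py <<'E'
from h import *
import sys
def jaws(f):
    z=np.load(f); c=dict(zip(("fx","fy","cx","cy"),z["c"])); d=z["d"]; M=np.array(optics.calibration("wrist")["mount"])
    t=cloud(d,c,M); x,y,zz=[t[...,i] for i in range(3)]   # tool frame
    m=(d>0)&(abs(x)<.02)&(abs(y)<.04)&(zz>.03)&(zz<.125)
    for lo in np.arange(.03,.125,.008):
        k=m&(zz>lo)&(zz<lo+.008)
        if k.sum()>5: print("z",round(lo,3),k.sum(),"x",np.percentile(x[k],[2,98]).round(4),"y",np.percentile(y[k],[1,99]).round(4),"mid",(np.percentile(y[k],[1,99]).mean()).round(4), "inner", (y[k][y[k]<0].max() if (y[k]<0).any() else 0).round(4),(y[k][y[k]>0].min() if (y[k]>0).any() else 0).round(4))
if __name__=="__main__": jaws(sys.argv[1])
E
python3 jaws.py w3.npz
```

```text
z 0.03 475 x [-0.0048  0.008 ] y [-0.0175  0.0165] mid -0.0005 inner -0.0003 0.0003
z 0.038 397 x [-0.003  0.008] y [-0.0147  0.0134] mid -0.0007 inner -0.0037 0.002
z 0.046 380 x [-0.004   0.0079] y [-0.0116  0.01  ] mid -0.0008 inner -0.0003 0.0002
z 0.054 345 x [0.0026 0.0094] y [-0.0178  0.0131] mid -0.0023 inner -0.0004 0.0002
z 0.062 244 x [0.0002 0.0094] y [-0.0188  0.0166] mid -0.0011 inner -0.0004 0.0002
z 0.07 221 x [-0.0037  0.0081] y [-0.0203  0.0182] mid -0.0011 inner -0.0004 0.0002
z 0.078 79 x [-0.0012  0.0079] y [-0.0219  0.0185] mid -0.0017 inner -0.0018 0.0122
z 0.086 82 x [-0.0038  0.0079] y [-0.0222  0.0202] mid -0.001 inner -0.0157 0.0126
z 0.094 230 x [-0.    0.01] y [-0.024  0.02 ] mid -0.002 inner -0.0127 0.0095
z 0.102 92 x [-0.0011  0.0108] y [-0.0255  0.0223] mid -0.0016 inner -0.0137 0.0105
z 0.11 39 x [-0.0034  0.0079] y [-0.0261  0.0225] mid -0.0018 inner -0.0188 0.0153
```

{"method": "jog_arm", "body": {
  "increments": [
    [0.0113, 0.03, 0.01, -0.006, 0.049],
    [0.0113, 0.0548, 0.04, -0.006, 0.049],
    [0.0113, 0.0548, 0.07, -0.006, 0.049],
    [0.0113, 0.0548, 0.085, -0.006, 0.049],
    [0.0113, 0.0548, 0.085, -0.006, 0.049]
  ]
}}

```text
t: 5.85
ee_pos: [0.506, -0.1098, 0.1974]
orientation: [-0.001, 0.741, 0.672, -0.001]
wrist_force: [0.3, -0.3, -2.2]
grip_width: 0.574
finger_force: 17.2
```

{"method": "jog_arm", "body": {
  "increments": [
    [0, 0, 0, 0, 0.049]
  ]
}}

```text
t: 5.98
ee_pos: [0.5075, -0.1106, 0.1995]
orientation: [0.001, 0.741, 0.671, 0.001]
wrist_force: [-0.2, 0.7, -2.1]
grip_width: 0.58
finger_force: 17.2
```

```bash
python3 tray.py
python3 - <<'E'
from h import *
im,d,c,T=snap("wrist"); cv2.imwrite("pics/w4.png",im); np.savez("w4.npz",im=im,d=d,T=T,c=np.array([c[k] for k in("fx","fy","cx","cy")]))
T0=pose(); P=cloud(d,c,T); X,Y,Z=[P[...,i] for i in range(3)]
t=cloud(d,c,np.array(c["mount"])); x,y,zz=[t[...,i] for i in range(3)]
w=(abs(Z-.065)<.006)&(abs(x)<.1)&(abs(y)<.02)&(d>0)
# rim in tool frame: slices along x
for lo in np.arange(-.06,.07,.01):
    k=w&(x>lo)&(x<lo+.01)
    if k.sum()>5: print("x",round(lo,3),k.sum(),np.percentile(y[k],[3,50,97]).round(4),"Z",np.median(Z[k]).round(4))
E
python3 jaws.py w4.npz | tail -6
```

```text
[[0.0985, 0.9951, 0.0018, 0.5075], [0.9951, -0.0985, 0.0003, -0.1106], [0.0004, 0.0018, -1.0, 0.1995], [0.0, 0.0, 0.0, 1.0]] [-0.2  0.7 -2.1] 0.5796483754956425 17.226672631222755 [-0.32  0.29  0.55  1.98 -0.19  0.92  0.23]
tool y heading -0.09863675948429856
shift tool [-0.007  -0.0369] yaw 0.005363240515701431
x -0.06 131 [-0.0051  0.0028  0.0125] Z 0.0661
x -0.05 21 [-0.0051 -0.0024 -0.0007] Z 0.0665
x -0.01 66 [-0.0049 -0.0028 -0.0007] Z 0.0666
x 0.0 72 [-0.0048 -0.0027 -0.0007] Z 0.0664
x 0.01 72 [-0.0048 -0.0027 -0.0007] Z 0.0663
x 0.02 79 [-0.0052 -0.0023  0.0001] Z 0.0666
x 0.03 89 [-0.0047 -0.0022  0.0001] Z 0.0666
x 0.04 86 [-0.0046 -0.0022  0.0001] Z 0.0665
x 0.05 159 [-0.004   0.008   0.0194] Z 0.0663
z 0.07 222 x [-0.0043  0.0083] y [-0.0203  0.0183] mid -0.001 inner -0.0004 0.0002
z 0.078 81 x [-0.0006  0.0072] y [-0.0219  0.0185] mid -0.0017 inner -0.0064 0.0022
z 0.086 81 x [-0.0046  0.0071] y [-0.0222  0.0203] mid -0.001 inner -0.0157 0.0116
z 0.094 225 x [-0.0008  0.0092] y [-0.0239  0.02  ] mid -0.0019 inner -0.0127 0.0095
z 0.102 91 x [0.0007 0.0099] y [-0.0255  0.0223] mid -0.0016 inner -0.0138 0.0105
z 0.11 47 x [-0.0038  0.0068] y [-0.0261  0.0225] mid -0.0018 inner -0.0189 0.0154
```

View pics/w4.png

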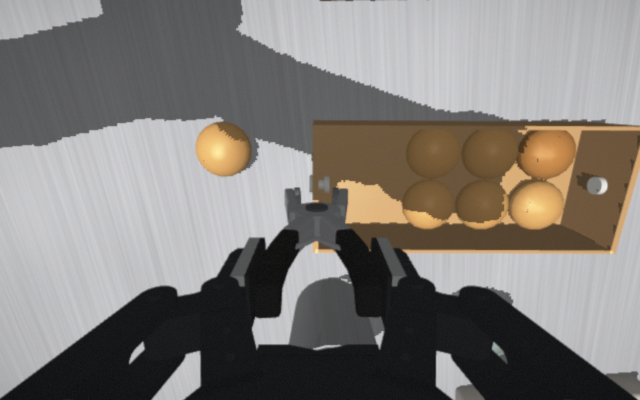

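Run:
```python
from h import *
z=np.load("w4.npz"); c=dict(zip(("fx","fy","cx","cy"),z["c"])); d=z["d"]; im=z["im"]; T=z["T"]
P=cloud(d,c,T); Z=P[...,2]; t=cloud(d,c,np.array(optics.calibration("wrist")["mount"])); x,y,zz=[t[...,i] for i in range(3)]
w=(abs(Z-.066)<.005)&(abs(x)<.1)&(y>.0)&(y<.2)&(d>0)
for lo in(.005,.02,.04,.08,.12):
    k=w&(y>lo)&(y<lo+.02)&(abs(x)>.035); print(lo,np.percentile(x[k],[1,99]).round(4),np.mean(np.percentile(x[k],[1,99])).round(4))
hsv=cv2.cvtColor(im,cv2.COLOR_BGR2HSV)
k=np.zeros(d.shape,bool); k[174:196,310:334]=1
g=k&(hsv[...,1]<60)&(Z<.05)&(Z>.025)
n,l,s,cc=cv2.connectedComponentsWithStats(g.astype(np.uint8))
for i in range(1,n):
    if s[i,4]>8: print(cc[i].round(1),s[i],"tool x",np.percentile(x[l==i],[2,50,98]).round(4),"y",np.percentile(y[l==i],[2,50,98]).round(4),"Z",np.percentile(Z[l==i],[2,98]).round(4))
T0=pose(); print(T0[:3,3], "photo TCP", (T@np.linalg.inv(np.array(optics.calibration("wrist")["mount"])))[:3,3])
```

```text
0.005 [-0.0563  0.0531] -0.0016
0.02 [0.0502 0.053 ] 0.0516
0.04 [-0.0542  0.0529] -0.0006
0.08 [-0.0575  0.0526] -0.0024
0.12 [-0.0575  0.0525] -0.0025
[310.5 183.5] [310 174   2  20  40] tool x [-0.0092  0.0004  0.0072] y [-0.0071 -0.0066 -0.0061] Z [0.0405 0.0489]
[323.8 183.9] [318 176  11  17 139] tool x [-0.0085 -0.0005  0.0055] y [0.0001 0.0055 0.0091] Z [0.0406 0.0485]
[ 0.50757919 -0.1107518   0.19969354] photo TCP [ 0.50745493 -0.11062525  0.19947793]
```

{"method": "jog_arm", "body": {
  "increments": [
    [-0.0023, 0.0023, 0, -0.005, 0.049],
    [-0.0023, 0.0023, 0.015, -0.005, 0.049],
    [-0.0023, 0.0023, 0.028, -0.005, 0.049],
    [-0.0023, 0.0023, 0.038, -0.005, 0.049],
    [-0.0023, 0.0023, 0.045, -0.005, 0.049]
  ]
}}

```text
t: 6.65
ee_pos: [0.5085, -0.1132, 0.1524]
orientation: [-0.0, 0.74, 0.673, -0.0]
wrist_force: [0.4, 0.9, -2.7]
grip_width: 0.575
finger_force: 17.2
```

{"method": "jog_arm", "body": {
  "increments": [
    [0, 0, 0, 0, 0.049],
    [0, 0, 0, 0, 0.049]
  ]
}}

```text
t: 6.9
ee_pos: [0.5092, -0.1134, 0.1537]
orientation: [0.0, 0.74, 0.673, 0.0]
wrist_force: [0.5, 0.5, -1.7]
grip_width: 0.577
finger_force: 17.2
```

```bash
cat > chk.py <<'E'
from h import *
import sys
for i in range(3): s=monitor.state(); print(s["wrist_force"].round(2),s["ee_pos"].round(4),round(s["grip_width"]*85.4,2),round(s["finger_force"],1))
im,d,c,T=snap("wrist"); cv2.imwrite(sys.argv[1],cv2.resize(im[150:270,240:420],None,fx=4,fy=4)); np.savez("w5.npz",im=im,d=d,T=T,c=np.array([c[k] for k in("fx","fy","cx","cy")]))
P=cloud(d,c,T); Z=P[...,2]; t=cloud(d,c,np.array(c["mount"])); x,y,zz=[t[...,i] for i in range(3)]
k=(abs(Z-.066)<.004)&(abs(y)<.015)&(x>.012)&(x<.045)&(d>0); print("rim",k.sum(),np.percentile(y[k],[3,50,97]).round(4))
w=(abs(Z-.066)<.004)&(abs(x)<.09)&(y>.005)&(y<.15)&(abs(x)>.035)&(d>0)
for s_ in(-1,1): q=x[w&(x*s_>0)]; print("side",np.percentile(q,[1,50,99]).round(4) if q.size else None)
E
python3 chk.py pics/w5.png; python3 jaws.py w5.npz|tail -6
```

```text
[ 0.47  0.52 -1.67] [ 0.5092 -0.1134  0.1537] 49.29 17.2
[ 0.47  0.52 -1.67] [ 0.5092 -0.1134  0.1537] 49.29 17.2
[ 0.47  0.52 -1.67] [ 0.5092 -0.1134  0.1537] 49.29 17.2
rim 343 [-0.0059 -0.0038 -0.0018]
side [-0.0556 -0.0527 -0.0509]
side [0.0514 0.0535 0.0554]
z 0.07 224 x [-0.0035  0.0079] y [-0.0202  0.0182] mid -0.001 inner -0.0004 0.0002
z 0.078 80 x [-0.0018  0.0109] y [-0.0219  0.0185] mid -0.0017 inner -0.0018 0.0123
z 0.086 232 x [-0.0011  0.0193] y [-0.0222  0.0201] mid -0.0011 inner -0.0018 0.0133
z 0.094 228 x [-0.0034  0.0093] y [-0.0239  0.0204] mid -0.0018 inner -0.0126 0.0095
z 0.102 254 x [-0.0021  0.0097] y [-0.0256  0.0221] mid -0.0017 inner -0.0006 0.0002
z 0.11 129 x [-0.0038  0.0095] y [-0.0261  0.0225] mid -0.0018 inner -0.0006 0.0002
```

View pics/w5.png

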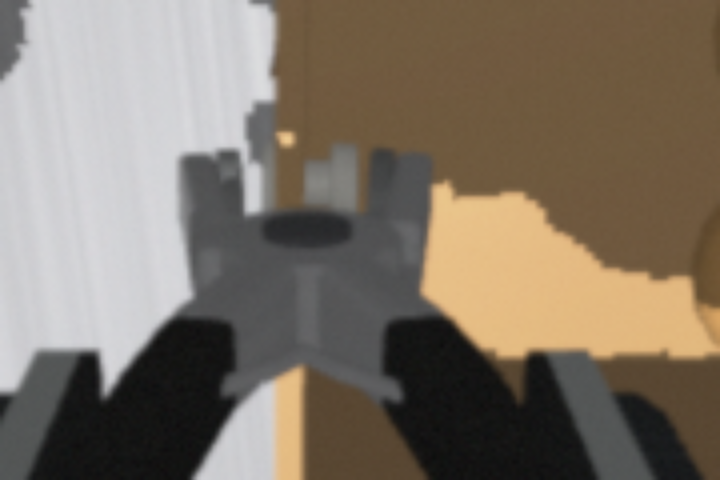

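Jaws straddle wall and rivet, with the cap at crop (332,180) between the pads and slightly closer to the right pad. Centring 1 mm and lowering to contact.

{"method": "jog_arm", "body": {
  "increments": [
    [0, 0.001, 0, 0, 0.049],
    [0, 0.001, 0.003, 0, 0.049],
    [0, 0.001, 0.004, 0, 0.049]
  ]
}}

```text
t: 7.32
ee_pos: [0.5098, -0.1133, 0.1493]
orientation: [-0.0, 0.74, 0.673, -0.0]
wrist_force: [-0.6, 0.7, -3.2]
grip_width: 0.58
finger_force: 17.2
```

{"method": "jog_arm", "body": {
  "increments": [
    [0, 0, 0.001, 0, 0.049],
    [0, 0, 0.001, 0, 0.049]
  ]
}}

```text
t: 7.58
ee_pos: [0.5098, -0.1133, 0.1484]
orientation: [-0.0, 0.74, 0.673, -0.0]
wrist_force: [-1.4, -0.8, -3.1]
grip_width: 0.572
finger_force: 17.2
```

{"method": "jog_arm", "body": {
  "increments": [
    [0, 0, 0.001, 0, 0.049],
    [0, 0, 0.001, 0, 0.049]
  ]
}}

```text
t: 7.82
ee_pos: [0.5099, -0.1133, 0.1474]
orientation: [-0.0, 0.74, 0.673, -0.0]
wrist_force: [-0.0, -0.7, -2.6]
grip_width: 0.578
finger_force: 17.2
```

{"method": "jog_arm", "body": {
  "increments": [
    [0, 0, 0.001, 0, 0.049],
    [0, 0, 0.001, 0, 0.049]
  ]
}}

```text
t: 8.07
ee_pos: [0.5099, -0.1133, 0.1464]
orientation: [-0.0, 0.74, 0.673, -0.0]
wrist_force: [0.0, 0.3, -1.6]
grip_width: 0.576
finger_force: 17.2
```

{"method": "jog_arm", "body": {
  "increments": [
    [0, 0, 0.0005, 0, 0.049],
    [0, 0, 0.0005, 0, 0.049]
  ]
}}

```text
t: 8.32
ee_pos: [0.51, -0.1134, 0.146]
orientation: [0.0, 0.74, 0.673, 0.0]
wrist_force: [-0.7, -0.4, -1.5]
grip_width: 0.578
finger_force: 17.3
```

{"method": "jog_arm", "body": {
  "increments": [
    [0, 0, 0.0005, 0, 0.049],
    [0, 0, 0.0005, 0, 0.049]
  ]
}}

```text
t: 8.57
ee_pos: [0.5101, -0.1135, 0.1458]
orientation: [0.0, 0.74, 0.673, 0.0]
wrist_force: [-1.0, 0.5, 1.2]
grip_width: 0.581
finger_force: 18.0
```

Contact (about 3.7 N on the rim). Squeezing in small steps while backing off upward to hold that light force.

{"method": "jog_arm", "body": {
  "increments": [
    [0, 0, 0, 0, 0.048],
    [0, 0, -0.0002, 0, 0.048]
  ]
}}

```text
t: 8.82
ee_pos: [0.5101, -0.1135, 0.146]
orientation: [0.0, 0.74, 0.673, 0.0]
wrist_force: [-0.7, 0.5, 3.5]
grip_width: 0.568
finger_force: 18.8
```

{"method": "jog_arm", "body": {
  "increments": [
    [0, 0, -0.0003, 0, 0.047],
    [0, 0, -0.0003, 0, 0.047]
  ]
}}

```text
t: 9.07
ee_pos: [0.5101, -0.1134, 0.1464]
orientation: [0.0, 0.74, 0.673, 0.0]
wrist_force: [-1.4, -0.3, 5.1]
grip_width: 0.558
finger_force: 19.4
```

{"method": "jog_arm", "body": {
  "increments": [
    [0, 0, -0.0006, 0, 0.046],
    [0, 0, -0.0006, 0, 0.046]
  ]
}}

```text
t: 9.32
ee_pos: [0.51, -0.1134, 0.1467]
orientation: [0.0, 0.74, 0.673, 0.0]
wrist_force: [-1.7, 1.0, 4.2]
grip_width: 0.544
finger_force: 19.5
```

{"method": "jog_arm", "body": {
  "increments": [
    [0, 0, -0.0006, 0, 0.045],
    [0, 0, -0.0006, 0, 0.045]
  ]
}}

```text
t: 9.57
ee_pos: [0.5099, -0.1133, 0.1471]
orientation: [-0.0, 0.74, 0.673, 0.0]
wrist_force: [-0.9, -0.3, 2.9]
grip_width: 0.532
finger_force: 19.5
```

{"method": "jog_arm", "body": {
  "increments": [
    [0, 0, -0.0004, 0, 0.044],
    [0, 0, -0.0004, 0, 0.044],
    [0, 0, -0.0009, 0, 0.043],
    [0, 0, -0.0009, 0, 0.043]
  ]
}}

```text
t: 10.07
ee_pos: [0.5098, -0.1133, 0.1479]
orientation: [-0.0, 0.74, 0.673, -0.0]
wrist_force: [-1.0, -0.4, 0.7]
grip_width: 0.505
finger_force: 19.7
```

{"method": "jog_arm", "body": {
  "increments": [
    [0, 0, -0.0004, 0, 0.042],
    [0, 0, -0.0004, 0, 0.042]
  ]
}}

```text
t: 10.32
ee_pos: [0.5099, -0.1133, 0.1482]
orientation: [0.0, 0.74, 0.673, 0.0]
wrist_force: [-0.0, 0.1, -1.3]
grip_width: 0.494
finger_force: 19.5
```

{"method": "jog_arm", "body": {
  "increments": [
    [0, 0, -0.0004, 0, 0.041],
    [0, 0, -0.0004, 0, 0.041]
  ]
}}

```text
t: 10.58
ee_pos: [0.51, -0.1133, 0.1487]
orientation: [0.0, 0.74, 0.673, 0.0]
wrist_force: [-0.3, 0.5, -3.1]
grip_width: 0.486
finger_force: 19.7
```

{"method": "jog_arm", "body": {
  "increments": [
    [0, 0, 0.0006, 0, 0.041],
    [0, 0, 0.0008, 0, 0.041]
  ]
}}

```text
t: 10.82
ee_pos: [0.5101, -0.1134, 0.1483]
orientation: [0.0, 0.74, 0.673, 0.0]
wrist_force: [-0.3, 0.8, 2.2]
grip_width: 0.484
finger_force: 20.4
```

{"method": "jog_arm", "body": {
  "increments": [
    [0, 0, 0.0005, 0, 0.041],
    [0, 0, 0.0005, 0, 0.041]
  ]
}}

```text
t: 11.08
ee_pos: [0.5102, -0.1135, 0.1482]
orientation: [0.0, 0.74, 0.673, 0.0]
wrist_force: [-1.9, -0.0, 4.5]
grip_width: 0.484
finger_force: 21.1
```

{"method": "jog_arm", "body": {
  "increments": [
    [0, 0, -0.0002, 0, 0.04],
    [0, 0, -0.0003, 0, 0.04]
  ]
}}

```text
t: 11.32
ee_pos: [0.5101, -0.1135, 0.1485]
orientation: [0.0, 0.74, 0.673, 0.0]
wrist_force: [-0.8, 0.1, 5.2]
grip_width: 0.474
finger_force: 21.6
```

{"method": "jog_arm", "body": {
  "increments": [
    [0, 0, -0.0002, 0, 0.039],
    [0, 0, -0.0003, 0, 0.039]
  ]
}}

```text
t: 11.58
ee_pos: [0.51, -0.1135, 0.1488]
orientation: [-0.0, 0.74, 0.673, 0.0]
wrist_force: [-1.2, 1.1, 4.7]
grip_width: 0.465
finger_force: 22.6
```

{"method": "jog_arm", "body": {
  "increments": [
    [0, 0, -0.0002, 0, 0.038],
    [0, 0, -0.0003, 0, 0.038]
  ]
}}

```text
t: 11.82
ee_pos: [0.5099, -0.1134, 0.149]
orientation: [-0.0, 0.74, 0.673, 0.0]
wrist_force: [-1.5, -0.4, 5.7]
grip_width: 0.449
finger_force: 23.8
```

{"method": "jog_arm", "body": {
  "increments": [
    [0, 0, -0.0003, 0, 0.037],
    [0, 0, -0.0004, 0, 0.037]
  ]
}}

```text
t: 12.08
ee_pos: [0.5098, -0.1134, 0.1493]
orientation: [-0.0, 0.74, 0.673, 0.0]
wrist_force: [-3.1, 1.1, 5.4]
grip_width: 0.442
finger_force: 25.6
```

{"method": "jog_arm", "body": {
  "increments": [
    [0, 0, -0.0002, 0, 0.036],
    [0, 0, -0.0003, 0, 0.036]
  ]
}}

```text
t: 12.32
ee_pos: [0.5097, -0.1134, 0.1496]
orientation: [-0.0, 0.74, 0.673, -0.0]
wrist_force: [-2.1, -0.2, 4.5]
grip_width: 0.432
finger_force: 27.4
```

{"method": "jog_arm", "body": {
  "increments": [
    [0, 0, -0.0002, 0, 0.035],
    [0, 0, -0.0003, 0, 0.035]
  ]
}}

```text
t: 12.58
ee_pos: [0.5096, -0.1134, 0.1499]
orientation: [-0.0, 0.74, 0.673, -0.0]
wrist_force: [-2.4, 0.2, 5.3]
grip_width: 0.416
finger_force: 28.8
```

{"method": "jog_arm", "body": {
  "increments": [
    [0, 0, -0.0002, 0, 0.034],
    [0, 0, -0.0003, 0, 0.034]
  ]
}}

```text
t: 12.82
ee_pos: [0.5095, -0.1134, 0.1502]
orientation: [-0.001, 0.74, 0.673, -0.0]
wrist_force: [-3.0, 0.3, 5.0]
grip_width: 0.404
finger_force: 28.4
```

{"method": "jog_arm", "body": {
  "increments": [
    [0, 0, -0.0002, 0, 0.033],
    [0, 0, -0.0003, 0, 0.033]
  ]
}}

```text
t: 13.08
ee_pos: [0.5094, -0.1134, 0.1504]
orientation: [-0.001, 0.74, 0.673, -0.0]
wrist_force: [-3.1, 0.1, 6.1]
grip_width: 0.394
finger_force: 29.3
```

{"method": "jog_arm", "body": {
  "increments": [
    [0, 0, -0.0002, 0, 0.032],
    [0, 0, -0.0003, 0, 0.032]
  ]
}}

```text
t: 13.32
ee_pos: [0.5093, -0.1134, 0.1507]
orientation: [-0.001, 0.74, 0.673, -0.0]
wrist_force: [-2.3, 0.3, 5.7]
grip_width: 0.384
finger_force: 30.2
```

{"method": "jog_arm", "body": {
  "increments": [
    [0, 0, -0.0002, 0, 0.0312],
    [0, 0, -0.0002, 0, 0.0312]
  ]
}}

```text
t: 13.58
ee_pos: [0.5092, -0.1134, 0.1508]
orientation: [-0.001, 0.74, 0.673, -0.0]
wrist_force: [-2.8, 0.1, 5.5]
grip_width: 0.377
finger_force: 30.8
```

{"method": "jog_arm", "body": {
  "increments": [
    [0, 0, -0.0002, 0, 0.0305],
    [0, 0, -0.0002, 0, 0.0305]
  ]
}}

```text
t: 13.82
ee_pos: [0.5091, -0.1134, 0.151]
orientation: [-0.001, 0.74, 0.673, -0.0]
wrist_force: [-3.0, -0.6, 5.5]
grip_width: 0.364
finger_force: 31.3
```

```bash
python3 chk.py pics/w6.png
```

```text
[-2.99 -0.57  5.54] [ 0.5091 -0.1134  0.151 ] 31.09 31.3
[-2.99 -0.57  5.54] [ 0.5091 -0.1134  0.151 ] 31.09 31.3
[-2.99 -0.57  5.54] [ 0.5091 -0.1134  0.151 ] 31.09 31.3
rim 367 [-0.0058 -0.0037 -0.0011]
side [-0.0557 -0.0528 -0.0513]
side [0.0517 0.0536 0.0555]
```

View pics/w6.png

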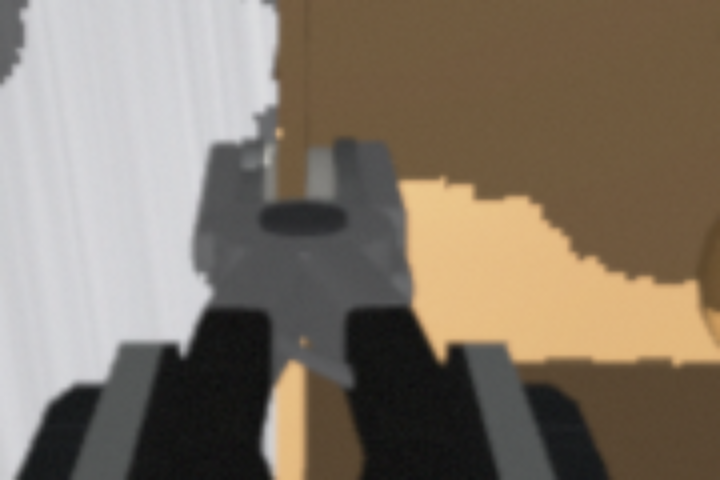

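The cap now lies flush on the wall (crop 305–333, no gap), pads closed on it. One more slight squeeze to be firm.

{"method": "jog_arm", "body": {
  "increments": [
    [0, 0, -0.0002, 0, 0.0295],
    [0, 0, -0.0002, 0, 0.0295]
  ]
}}

```text
t: 14.12
ee_pos: [0.5091, -0.1134, 0.1512]
orientation: [-0.001, 0.74, 0.673, -0.0]
wrist_force: [-2.1, 0.5, 5.1]
grip_width: 0.357
finger_force: 34.3
```

{"method": "jog_arm", "body": {
  "increments": [
    [0, 0, -0.0002, 0, 0.0285],
    [0, 0, -0.0002, 0, 0.0285]
  ]
}}

```text
t: 14.38
ee_pos: [0.509, -0.1134, 0.1514]
orientation: [-0.001, 0.74, 0.673, -0.001]
wrist_force: [-3.8, 0.7, 5.8]
grip_width: 0.342
finger_force: 42.1
```

Firmly closed (42 N). Now release to the light carrying grip.

{"method": "jog_arm", "body": {
  "increments": [
    [0, 0, 0, 0, 0.034],
    [0, 0, 0, 0, 0.038],
    [0, 0, 0, 0, 0.038]
  ]
}}

```text
t: 14.75
ee_pos: [0.5099, -0.1133, 0.1509]
orientation: [-0.0, 0.74, 0.673, -0.0]
wrist_force: [-0.9, 0.1, -2.6]
grip_width: 0.442
finger_force: 22.3
```

{"method": "jog_arm", "body": {
  "increments": [
    [0, 0, 0, 0, 0.042],
    [0, 0, 0, 0, 0.045],
    [0, 0, 0, 0, 0.048],
    [0, 0, 0, 0, 0.048]
  ]
}}

```text
t: 15.25
ee_pos: [0.51, -0.1134, 0.1512]
orientation: [0.0, 0.74, 0.673, 0.0]
wrist_force: [0.5, 0.1, -2.4]
grip_width: 0.564
finger_force: 17.6
```

{"method": "jog_arm", "body": {
  "increments": [
    [0, 0, -0.015, 0, 0.048],
    [0, 0, -0.04, 0, 0.048],
    [0, 0, -0.08, 0, 0.048],
    [0, 0, -0.13, 0, 0.048],
    [0, 0, -0.13, 0, 0.048]
  ]
}}

```text
t: 15.88
ee_pos: [0.5124, -0.1145, 0.2862]
orientation: [0.003, 0.74, 0.673, 0.004]
wrist_force: [0.9, 0.9, -3.0]
grip_width: 0.56
finger_force: 17.6
```

```bash
python3 - <<'E'
from h import *
s=monitor.state(); T=pose(); print(T.round(4).tolist(),s["wrist_force"].round(1),s["grip_width"],s["finger_force"])
im,d,c,Tc=snap("wrist"); np.savez("w7.npz",im=im,d=d,T=Tc,c=np.array([c[k] for k in("fx","fy","cx","cy")]))
tgt=np.array([.4727,.3046]); print((T[:2,:2].T@(tgt-T[:2,3])).round(4), np.arctan2(T[1,1],T[0,1])-np.deg2rad(12.1))
k=np.zeros(d.shape,bool); P=cloud(d,c,Tc); X,Y,Z=[P[...,i] for i in range(3)]
hsv=cv2.cvtColor(im,cv2.COLOR_BGR2HSV); br=(hsv[...,0]>5)&(hsv[...,0]<25)&(hsv[...,1]>60)
m=(Z>.058)&(Z<.072)&br&(X>.47)&(X<.82)&(Y<-.03)&(Y>-.23); r=cv2.minAreaRect(np.float32(np.c_[X[m],Y[m]])); print(cv2.boxPoints(r).round(4).tolist())
E
python3 jaws.py w7.npz
```

```text
[[0.0943, 0.9955, 0.0102, 0.5124], [0.9955, -0.0943, -0.0002, -0.1145], [0.0008, 0.0102, -0.9999, 0.2862], [0.0, 0.0, 0.0, 1.0]] [ 0.9  0.9 -3. ] 0.5602531008319033 17.572987242601812
[ 0.4134 -0.079 ] -0.3056422446531867
[[0.49720001220703125, -0.16699999570846558], [0.7628999948501587, -0.19460000097751617], [0.7742999792098999, -0.08479999750852585], [0.5085999965667725, -0.05719999969005585]]
z 0.03 477 x [-0.0045  0.0078] y [-0.0173  0.0168] mid -0.0002 inner -0.0002 0.0003
z 0.038 384 x [-0.003   0.0078] y [-0.0145  0.0135] mid -0.0005 inner -0.0037 0.0025
z 0.046 374 x [-0.0044  0.0078] y [-0.0115  0.0097] mid -0.0009 inner -0.0003 0.0003
z 0.054 331 x [0.002 0.009] y [-0.0174  0.0132] mid -0.0021 inner -0.0003 0.0003
z 0.062 246 x [-0.0006  0.0091] y [-0.0186  0.0168] mid -0.0009 inner -0.0004 0.0002
z 0.07 218 x [-0.0039  0.0089] y [-0.0204  0.0172] mid -0.0016 inner -0.0004 0.0002
z 0.078 93 x [-0.0037  0.0075] y [-0.0208  0.0187] mid -0.0011 inner -0.0011 0.0002
z 0.086 75 x [-0.0037  0.0075] y [-0.0227  0.0192] mid -0.0017 inner -0.0156 0.0126
z 0.094 216 x [0.0006 0.0093] y [-0.0226  0.0207] mid -0.001 inner -0.012 0.0095
z 0.102 108 x [-0.0036  0.0103] y [-0.0249  0.0211] mid -0.0019 inner -0.013 0.0105
z 0.11 32 x [0.0066 0.0075] y [-0.025   0.0214] mid -0.0018 inner -0.0189 0.0155
```

{"method": "jog_arm", "body": {
  "increments": [
    [0.03, -0.006, 0, -0.05, 0.048],
    [0.08, -0.015, 0, -0.1, 0.048],
    [0.13, -0.024, 0, -0.15, 0.048],
    [0.18, -0.034, 0, -0.2, 0.048],
    [0.23, -0.043, 0, -0.25, 0.048]
  ]
}}

```text
t: 16.55
ee_pos: [0.4873, 0.1209, 0.2799]
orientation: [-0.001, 0.649, 0.761, -0.001]
wrist_force: [1.1, 0.5, -2.4]
grip_width: 0.561
finger_force: 17.6
```

```bash
cat > sh.py <<'E'
from h import *
s=monitor.state(); T=pose(); print(T.round(4).tolist(),s["wrist_force"].round(1),s["grip_width"])
tgt=np.array([.4744,.3044]); print((T[:2,:2].T@(tgt-T[:2,3])).round(4), (np.arctan2(T[1,1],T[0,1])-np.deg2rad(12.1)).round(4))
E
python3 sh.py
```

```text
[[-0.1568, 0.9876, -0.0026, 0.4873], [0.9876, 0.1568, -0.001, 0.1209], [-0.0005, -0.0027, -1.0, 0.2799], [0.0, 0.0, 0.0, 1.0]] [ 1.1  0.5 -2.4] 0.5610500222768974
[0.1833 0.016 ] -0.0537
```

{"method": "jog_arm", "body": {
  "increments": [
    [0.05, 0.005, 0, -0.027, 0.048],
    [0.1, 0.009, 0, -0.054, 0.048],
    [0.15, 0.013, 0, -0.054, 0.048],
    [0.183, 0.016, 0.02, -0.054, 0.048],
    [0.183, 0.016, 0.04, -0.054, 0.048]
  ]
}}

```text
t: 17.18
ee_pos: [0.474, 0.3063, 0.2389]
orientation: [-0.001, 0.627, 0.779, -0.001]
wrist_force: [0.5, -0.6, -3.3]
grip_width: 0.564
finger_force: 17.6
```

{"method": "jog_arm", "body": {
  "increments": [
    [0, 0, 0, 0, 0.048],
    [0, 0, 0, 0, 0.048]
  ]
}}

```text
t: 17.42
ee_pos: [0.4763, 0.3022, 0.2412]
orientation: [0.0, 0.63, 0.777, -0.0]
wrist_force: [0.1, -1.0, -3.0]
grip_width: 0.563
finger_force: 17.6
```

```bash
python3 sh.py
cat > mouth.py <<'E'
from h import *
import sys
im,d,c,T=snap("wrist"); cv2.imwrite(sys.argv[1],cv2.resize(im[100:270,220:420],None,fx=3.5,fy=3.5)); np.savez("w8.npz",im=im,d=d,T=T,c=np.array([c[k] for k in("fx","fy","cx","cy")]))
P=cloud(d,c,T); Z=P[...,2]; t=cloud(d,c,np.array(c["mount"])); x,y=t[...,0],t[...,1]
for nm,lo,hi in(("mouth",.043,.054),("plate",.005,.0135)):
    k=(Z>lo)&(Z<hi)&(np.hypot(x,y)<.08)&(d>0)
    if nm=="plate":
        n,l,s,_=cv2.connectedComponentsWithStats(k.astype(np.uint8)); k=l==1+s[1:,4].argmax()
    print(nm,k.sum(),"x",np.percentile(x[k],[1,99]).round(4),"y",np.percentile(y[k],[1,99]).round(4), cv2.minAreaRect(np.float32(np.c_[x[k],y[k]])))
E
python3 mouth.py pics/w8.png; python3 jaws.py w8.npz | tail -4
```

```text
[[-0.2072, 0.9783, -0.0002, 0.4763], [0.9783, 0.2072, -0.0004, 0.3022], [-0.0004, -0.0003, -1.0, 0.2412], [0.0, 0.0, 0.0, 1.0]] [ 0.1 -1.  -3. ] 0.5632136002754843
[ 0.0026 -0.0014] -0.0024
mouth 1261 x [-0.0154  0.0224] y [-0.043   0.0367] ((0.0034114886075258255, -0.003078967332839966), (0.08048617839813232, 0.038136016577482224), 89.878662109375)
plate 4002 x [-0.0398  0.0483] y [-0.0573  0.051 ] ((0.0033847466111183167, -0.0031271129846572876), (0.1099405512213707, 0.09015222638845444), 89.67306518554688)
z 0.086 81 x [-0.0025  0.0087] y [-0.0222  0.0195] mid -0.0014 inner -0.0147 0.013
z 0.094 217 x [0.0018 0.0106] y [-0.0229  0.021 ] mid -0.0009 inner -0.0124 0.0098
z 0.102 110 x [-0.0023  0.0116] y [-0.0243  0.0214] mid -0.0015 inner -0.0134 0.0107
z 0.11 33 x [0.0079 0.0088] y [-0.0247  0.0218] mid -0.0015 inner -0.0193 0.0156
```

View pics/w8.png

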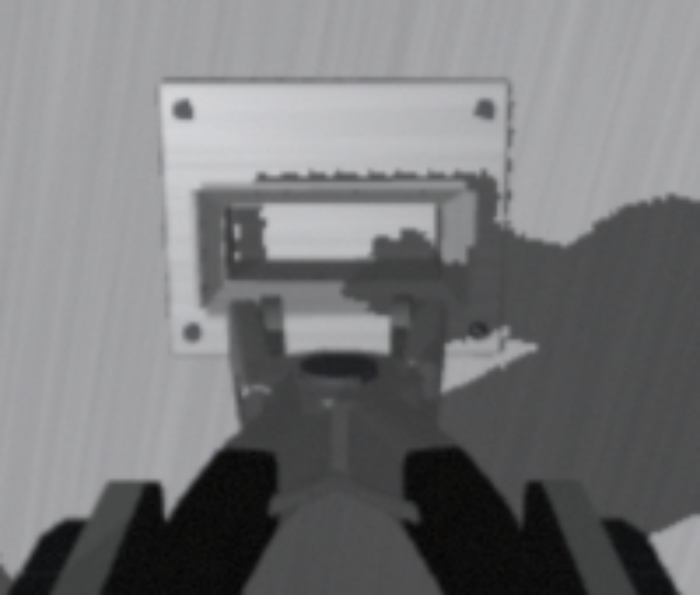

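Socket mouth is centred at about (338,245) in the crop, empty; jaws just in front of it, offset a couple of mm. Correcting and lowering.

{"method": "jog_arm", "body": {
  "increments": [
    [0.0025, -0.0016, 0.02, 0, 0.048],
    [0.0025, -0.0016, 0.045, 0, 0.048],
    [0.0025, -0.0016, 0.062, 0, 0.048],
    [0.0025, -0.0016, 0.062, 0, 0.048],
    [0.0025, -0.0016, 0.062, 0, 0.048]
  ]
}}

```text
t: 18.1
ee_pos: [0.4748, 0.3053, 0.1802]
orientation: [0.0, 0.629, 0.777, 0.001]
wrist_force: [1.2, 0.3, -1.6]
grip_width: 0.563
finger_force: 17.6
```

```bash
python3 sh.py|head -1; python3 mouth.py pics/w9.png; python3 jaws.py w8.npz | tail -4
```

```text
[[-0.2081, 0.9781, 0.0015, 0.4748], [0.9781, 0.2081, 0.0012, 0.3053], [0.0009, 0.0018, -1.0, 0.1802], [0.0, 0.0, 0.0, 1.0]] [ 1.2  0.3 -1.6] 0.5626363661290932
mouth 1505 x [-0.0194  0.019 ] y [-0.042   0.0376] ((-0.0002714283764362335, -0.0024187862873077393), (0.03920121118426323, 0.08059380948543549), 0.25396546721458435)
plate 5582 x [-0.0435  0.0443] y [-0.0566  0.0517] ((-6.138160824775696e-05, -0.002488374710083008), (0.11015428602695465, 0.08957982063293457), 89.62470245361328)
z 0.086 82 x [-0.0022  0.0084] y [-0.0222  0.0195] mid -0.0014 inner -0.0153 0.0129
z 0.094 223 x [0.0016 0.0104] y [-0.0237  0.0209] mid -0.0014 inner -0.0124 0.0098
z 0.102 93 x [-0.0027  0.0112] y [-0.0244  0.0215] mid -0.0015 inner -0.0134 0.0107
z 0.11 32 x [0.0078 0.0085] y [-0.0247  0.0218] mid -0.0015 inner -0.0186 0.0157
```

{"method": "jog_arm", "body": {
  "increments": [
    [-0.0012, -0.0009, 0, 0, 0.048],
    [-0.0012, -0.0009, 0.012, 0, 0.048],
    [-0.0012, -0.0009, 0.02, 0, 0.048]
  ]
}}

```text
t: 18.52
ee_pos: [0.4729, 0.3035, 0.1583]
orientation: [-0.0, 0.629, 0.777, -0.0]
wrist_force: [0.4, -0.7, -2.3]
grip_width: 0.565
finger_force: 17.6
```

{"method": "jog_arm", "body": {
  "increments": [
    [0, 0, 0.008, 0, 0.048],
    [0, 0, 0.016, 0, 0.048],
    [0, 0, 0.024, 0, 0.048],
    [0, 0, 0.028, 0, 0.048]
  ]
}}

```text
t: 19.02
ee_pos: [0.4732, 0.3035, 0.1305]
orientation: [-0.0, 0.629, 0.777, -0.0]
wrist_force: [-0.7, -0.1, -2.6]
grip_width: 0.557
finger_force: 17.6
```

{"method": "jog_arm", "body": {
  "increments": [
    [0, 0, 0.002, 0, 0.048],
    [0, 0, 0.003, 0, 0.048]
  ]
}}

```text
t: 19.27
ee_pos: [0.4735, 0.3038, 0.1283]
orientation: [-0.0, 0.629, 0.777, 0.0]
wrist_force: [0.2, 0.2, -2.3]
grip_width: 0.565
finger_force: 17.6
```

{"method": "jog_arm", "body": {
  "increments": [
    [0, 0, 0.001, 0, 0.048],
    [0, 0, 0.0015, 0, 0.048],
    [0, 0, 0.0015, 0, 0.048]
  ]
}}

```text
t: 19.65
ee_pos: [0.4734, 0.3038, 0.1269]
orientation: [-0.0, 0.629, 0.777, 0.0]
wrist_force: [0.9, 0.1, -1.7]
grip_width: 0.564
finger_force: 17.7
```

{"method": "jog_arm", "body": {
  "increments": [
    [0, 0, 0.0007, 0, 0.048],
    [0, 0, 0.001, 0, 0.048]
  ]
}}

```text
t: 19.9
ee_pos: [0.4735, 0.3041, 0.1266]
orientation: [-0.0, 0.629, 0.777, 0.0]
wrist_force: [-2.1, -0.5, 6.5]
grip_width: 0.563
finger_force: 19.4
```

{"method": "jog_arm", "body": {
  "increments": [
    [0, 0, 0, 0, 0.05],
    [0, 0, 0, 0, 0.053],
    [0, 0, 0, 0, 0.06],
    [0, 0, 0, 0, 0.075],
    [0, 0, 0, 0, 0.085]
  ]
}}

```text
t: 20.52
ee_pos: [0.4735, 0.3037, 0.1258]
orientation: [0.0, 0.629, 0.777, 0.0]
wrist_force: [0.1, 0.2, -0.5]
grip_width: 0.994
finger_force: 0.0
```

{"method": "jog_arm", "body": {
  "increments": [
    [0, 0, 0, 0, 0.085],
    [0, 0, -0.02, 0, 0.085],
    [0, 0, -0.05, 0, 0.085],
    [0, 0, -0.09, 0, 0.085],
    [0, 0, -0.09, 0, 0.085]
  ]
}}

```text
t: 21.15
ee_pos: [0.4752, 0.3047, 0.2191]
orientation: [0.001, 0.629, 0.777, 0.004]
wrist_force: [0.0, 0.1, -0.2]
grip_width: 0.993
finger_force: 0.0
```

```bash
sed -i 's/hypot(X-.473,Y-.305)/hypot(X-.473,Y-.304)/;s#pics/w2#pics/w10#' look.py; python3 look.py
```

```text
[-0.86  0.32  0.27  1.85 -0.1   0.98 -0.34]
[[-0.2084, 0.978, 0.0055, 0.4752], [0.978, 0.2083, 0.0046, 0.3047], [0.0033, 0.0063, -1.0, 0.2191], [0.0, 0.0, 0.0, 1.0]]
handles 770 ((0.4718530774116516, 0.3052632510662079), (0.05143733322620392, 0.013797612860798836), 12.203715324401855) [0.4722 0.3068 0.148 ]
[281. 211.] [0.4523 0.3025 0.1479] tool [ 0.0024 -0.0233  0.071 ] [-0.0059 -0.0294  0.0668] [ 0.0078 -0.0188  0.0838]
[343. 211.] [0.4916 0.311  0.148 ] tool [0.0025 0.0169 0.0712] [-0.0058  0.0121  0.0675] [0.0079 0.0221 0.0841]
mouth 1186 ((0.47266632318496704, 0.3046209514141083), (0.08035813271999359, 0.03912624344229698), 12.013124465942383) [0.4721 0.3095 0.0485]
```

View pics/w10.png

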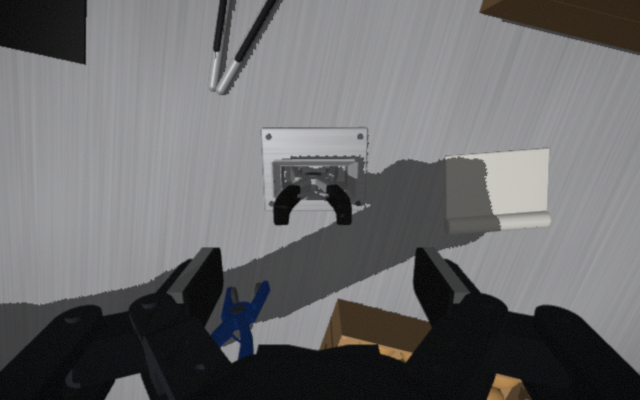

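The pliers stand upright and centred in the socket, with handles at (281,211) and (343,211) and tops at the same height as at the start. The gripper is clear.

```bash
python3 -c "
from station import workorder
print(workorder.job_done())"
```

```text
the job is handed in; nothing more can be done
None
```

The job is handed in, with no verdict returned: in the close-up camera view the cap sat flush on the wall, the tray moved only about a millimetre, and the pliers stand upright in their stand, released.

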